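One stroke of the specimen marking press

ROBOT

A 6-joint arm with a two-finger parallel gripper is mounted at the origin on the work surface. World frame = base frame: x ahead of the robot, y to its left, z up, the work surface at z = 0. Lengths are in m, angles in rad, forces in N, time in s.
With the tool pointing down it reaches from about 0.35 to 0.85 m from the base axis. Payload 8.1 kg.
Tool frame: the origin (TCP) lies at the centre of the arm's flange, where the gripper is bolted on; the fingertips stand 186 mm ahead of it and the grasp point (between the pads) lies 167 mm ahead of it; z points along the fingers, y is the line along which they close (so a half turn about z gives the same grasp; the last joint's range is limited). The gripper opens to 93 mm and grips with 3 to 60 N. Pads are 15 mm wide; open, the fingers measure 128 mm over their backs; the gripper's body (75 mm by 188 mm) begins 65 mm behind the grasp point.
Start: joints at [-1.194, 0.13, 1.488, -0, 1.523, -0.085], TCP at [0.267, -0.537, 0.405] pointing down, gripper open.
Joint ranges: [-2.96, 2.96], [-0.89, 2.26], [0.02, 2.5], [-1.34, 4.48], [0, 2.73], [-2.66, 2.66]. Speed limits (rad/s): [2.39, 2.39, 2.79, 3.14, 3.14, 3.14].

INTERFACE

Orientations are given as a rotation vector (axis times angle).
In Python, from plant import read_state, read_camera, camera_params, robot gives the robot as it stands.
- The arm moves only by the tool carry_out, never from a script. Its argument "targets" is a list of rows, each an object of numbers: "hand": the opening in per cent of the stroke, from 0 (shut) to 100 (fully open); "x", "y", "z": the shift along the tool's x, y, z in m; "ax", "ay", "az": the turn, a rotation vector about the tool's x, y, z in rad. In form: [{"hand": .., "x": .., "y": .., "z": .., "ax": .., "ay": .., "az": ..}, ...]. A call has 1 to 8 rows; each row is the pose to reach, as a shift and turn from the pose commanded when the call began, along the tool's axes at that moment; what a row does not reach only later rows make up. A row lasts 1/8 s, in which the tool goes at most 62.5 mm and 10.7 degrees, less where a joint would pass 70% of its speed; a pose out of reach is approached as far as the arm can. A call with a gripper value outside its range is refused whole. The fingers move at their own pace and stop on an object; "newtons" is the grip in N (left out, the last holds). Time passes only in rows, so rows that repeat a pose let the fingers close. It gives the time, the measured TCP pose, the force, the opening and the grip force at its end, in the units of the state.
- read_state(): the state, without advancing time (a new reading comes with each control period).
- read_camera(name): name is "side" or "top" or "wrist"; returns (picture, depth): 400x640x3 uint8, blue, green, red; 400x640 float32, m along the optical axis (not along the pixel's ray), 0 where there is no reading.
- camera_params(name): a dict with "fx", "fy", "cx", "cy" (pixels), "k1" (the pictures are not rectified: a ray, as slopes to the right and down, at radius r is drawn at 1 + k1 r^2 times it, then the intrinsics apply), "position" and "rotation" of the camera in the world. Camera axes: x right, y up, looking along -z (the intrinsics and any distortion apply to the point x, -y, -z); pixel columns grow to the right and rows downward; lengths in m; the calibration is good to about 2 mm. A picture is of the moment at which its call begins: read the wrist's pose just before it. camera_params takes no time and is no camera call; for the wrist camera it gives the pose at the moment of the call.
- robot.close_job(): hands the job in; it is judged then, once.
The state is a dict: "t": time; "q": joint angles; "dq": joint speeds; "joint_torque": joint torques, N m; "tool_pos": TCP position; "orientation": TCP orientation; "force": force on the tool from outside, world axes, zero at the start; "wrist_torque": the same for the moment, N m; "opening": finger opening in m; "gripper_force": force on a finger pad.
Only numpy, scipy, OpenCV 4.12 (cv2) and the standard library are available. Lean on these libraries where they do the work, as an engineer would, in place of code of your own. Each camera call takes 0.05 s, during which the arm holds its last target. There are 200 camera calls.

TASK

Push the press's loaded shuttle gently all the way in until it stops under the punch, then turn the handwheel clockwise (seen from above) through exactly one full revolution, until it comes up against its stop, so that the punch goes down on the specimen and comes back up. Keep the wheel and shuttle free of strain, never pushing either with more than 20 N: follow the circle the wheel gives you, do not force it at the stop, and leave everything else on the bench where it is.

Things in the scene. Friction and masses are not known exactly. Their poses are not given: they have to be found in the camera images.
- press: Cream marking press fixed to the table: base 250 x 150 x 35 mm, head 100 mm wide, z = 100 to 145 mm, handwheel on top. Origin: table level, under the punch. x: from front to back, the way the shuttle goes in; z up. The wheel and punch unit is clamped on cross slides: its vertical axis lies anywhere within 9 mm of the origin in press x and 9 mm in press y, not measured: find it by feel.
- knob_mid (a point): Middle of the upright black round knob on the wheel: 20 mm diameter, 46 mm tall, spinning freely on its pin, 50 mm from the wheel's axis. The wheel is a flat dark steel disc, 132 mm diameter; its upper face is 27.5 mm below this point. At the start the knob lies to the back of the axis (press +x), up to 0.65 rad to either side.
- wheel (a joint): Wheel angle in rad: 0 at the start (at its rest stop), growing clockwise seen from above, 6.283 at the rigid end stop after one revolution, the knob then back where it started. Friction about 0.25 N m (5 N at the knob); the sprung punch adds up to 1.5 N against the turn just before half a turn and helps after it. It stays where it is left.
- shuttle (a joint): Shuttle travel in m: 0 pulled out (start), 0.055 fully home against its rigid stop. It slides along the press's +x with about 3 N of friction and stays where it is left.
- handle_mid (a point): Upright black round handle on the shuttle's outer end, 16 mm diameter, 50 mm tall, rigid on the shuttle; this point is 30 mm above its foot (the shuttle's 5 mm thick, 46 mm wide steel bar), 20 mm below its top, at z = 70 mm. It stands 195 mm in front of the press's origin when out, 140 mm when home.
- specimen: Black cylindrical specimen mount, 40 mm diameter, 16 mm tall, lying loose in the round pocket (41 mm wide, 10 mm deep) of the shuttle. Origin: centre of its underside, z up. With the shuttle home it lies under the punch, at the press's origin in x and y.
- ram (a joint): Travel of the steel ram under the head in m: 0 up (start), 0.014 fully down at half a turn of the wheel, 0 again after one turn. The ram sits on the wheel's axis, its sprung punch 12 mm wide, tip 68 mm above the table at rest, 11 mm above the specimen.
- punch (a joint): How far the sprung punch is pushed back into the ram, in m: 0 when free, about 0.003 when it presses the specimen at the bottom of the stroke.
- give_x (a joint): Strain of the wheel's rubber-mounted bearing along press +x, in m: 0 unloaded, 12 N per mm in proportion to the net push on the wheel. It must never exceed 0.00167 (20 N) either way.
- give_y (a joint): The same along press +y.
- guide (a joint): Strain of the sprung guide and stop that carry the shuttle, along press +x, in m: 0 unloaded, 12 N per mm of push on the shuttle. It must never exceed 0.00167 (20 N) either way.
- test_block: Bystander: steel hardness test block, 64 mm diameter, 16 mm tall, standing on the table beside the shuttle. Origin: centre of underside.
- spare: Bystander: spare specimen mount on the table, 40 mm diameter, 16 mm tall. Origin: centre of underside.
- brush: Bystander: small brush lying beside the press.
- oil: Bystander: white plastic oil bottle, 50 mm diameter, 120 mm tall. Origin: centre of underside.
- driver: Bystander: screwdriver lying on the table.
- vblock: Bystander: dark steel V-block, 60 x 45 x 40 mm.
Mind the look-alikes: they are no part of the job. Leave any orange look-alike of the specimen alone.

How it is judged:
By the outcome, as a careful person would: the job done as asked, in the order asked, and still so for the second after the job is handed in, with the robot touching nothing.
It also fails if it takes over 69 s, if anything falls off the work surface, if the arm or the gripper's body presses on something with over 40 N, if the wrist force passes 120 N, or if a joint passes its speed limit or range.

## Working session

There is one attempt and no reset: what is moved stays moved. The work goes in short steps, Python scripts to look and compute and a tool call to move; the robot and the scene stay as the last step left them, time stands still between calls to the robot, and variables do not carry over. Pictures are saved under pics/ and viewed, at most 10 in all, crops included, and the job is handed in when it is done.

Besides the shell and the picture viewer there is one more tool, called after "Emit:" by a JSON object that holds its "name" and its "arguments". carry_out: Moves the arm, as the interface text tells. Its arguments: {"type":"object","properties":{"targets":{"type":"array","items":{"type":"object","properties":{"hand":{"type":"number"},"x":{"type":"number"},"y":{"type":"number"},"z":{"type":"number"},"ax":{"type":"number"},"ay":{"type":"number"},"az":{"type":"number"}}}},"newtons":{"type":"number"}},"required":["targets"]}

```bash
ls; mkdir -p pics; python3 - <<'E'
from plant import *
import cv2,numpy as np
for n in ("top","side"):
    p,d=read_camera(n); cv2.imwrite(f"pics/{n}0.png",p); np.save(f"pics/{n}0.npy",d); print(n,camera_params(n))
print(read_state())
E
```

```text
pics
top {'fx': 378.8446242332487, 'fy': 378.8446242332487, 'cx': 317.273658022641, 'cy': 205.14577907298286, 'k1': -0.0437834336847778, 'position': array([ 0.49492609, -0.01290037,  1.24971973]), 'rotation': array([ 0.07951541, -0.03251491, -1.56504117])}
side {'fx': 469.27402187103985, 'fy': 469.27402187103985, 'cx': 321.591214673034, 'cy': 196.08809355967585, 'k1': 0.025975151980988733, 'position': array([0.3374787 , 0.93936018, 1.00881997]), 'rotation': array([ 0.14129167, -1.17256595, -2.6733714 ])}
{'t': 0.1, 'q': array([-1.19441051e+00,  1.31109790e-01,  1.48917197e+00,  3.61074813e-06,
        1.52300187e+00, -8.54057852e-02]), 'dq': array([ 0.00125527, -0.00406583, -0.00359278, -0.00038211, -0.00041525,
        0.00014156]), 'joint_torque': array([ 1.82370317e-03, -5.61342716e+01, -4.93094873e+01,  7.70314015e-02,
        2.92333681e-02, -1.18564887e-05]), 'tool_pos': array([ 0.26727367, -0.53695367,  0.40377679]), 'orientation': array([-3.05659120e+00, -7.18569074e-01,  3.79278585e-04]), 'force': array([0.16861208, 0.844505  , 0.03787179]), 'wrist_torque': array([-0.02231215,  0.0090215 ,  0.00324118]), 'gripper_force': 0.0, 'opening': 0.09308850602826924}
```

View pics/top0.png

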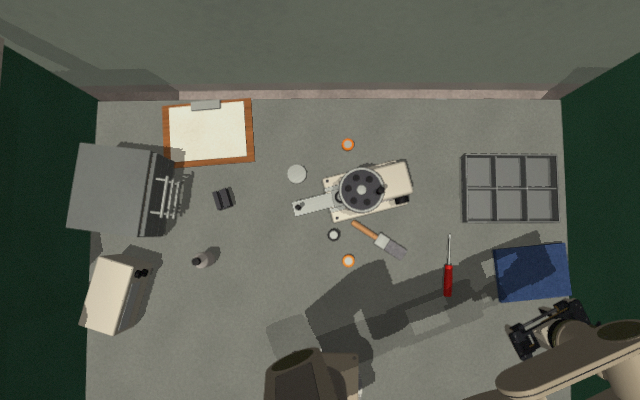

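View pics/side0.png

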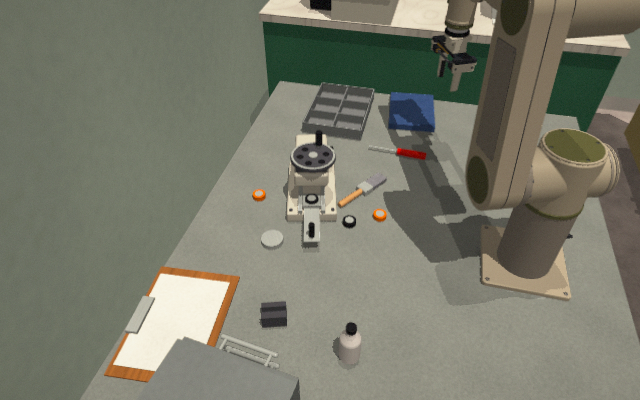

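The top view shows the press: shuttle handle at about (298,207), wheel centre (361,189) and knob near (390,189). The side view shows the handle at (311,230) and the knob at (319,137). I'll enlarge and measure next.

```bash
cat > h.py <<'E'
import numpy as np,cv2
from scipy.spatial.transform import Rotation as R
from plant import *
def ray(c,u,v):
    K=np.array([[c['fx'],0,c['cx']],[0,c['fy'],c['cy']],[0,0,1]])
    x,y=cv2.undistortPoints(np.array([[[u,v]]],float),K,np.array([c['k1'],0,0,0,0.]))[0,0]
    return R.from_rotvec(c['rotation']).as_matrix()@np.array([x,-y,-1.])
def onz(c,u,v,z):
    d=ray(c,u,v); return c['position']+d*(z-c['position'][2])/d[2]
def proj(c,P):
    p=R.from_rotvec(c['rotation']).as_matrix().T@(np.asarray(P,float)-c['position'])
    x,y=p[0]/-p[2],-p[1]/-p[2]; s=1+c['k1']*(x*x+y*y)
    return np.array([c['fx']*x*s+c['cx'],c['fy']*y*s+c['cy']])
def meet(c1,a,c2,b):
    d1,d2=ray(c1,*a),ray(c2,*b)
    t=np.linalg.lstsq(np.c_[d1,-d2],c2['position']-c1['position'],rcond=None)[0]
    p,q=c1['position']+t[0]*d1,c2['position']+t[1]*d2
    return (p+q)/2,np.linalg.norm(p-q)
E
python3 - <<'E'
import cv2,numpy as np
t=cv2.imread('pics/top0.png')[150:250,280:420]; s=cv2.imread('pics/side0.png')[120:250,250:390]
t=cv2.resize(t,None,fx=5,fy=5,interpolation=2)[:, :700];s=cv2.resize(s,None,fx=4.5,fy=4.5,interpolation=2)
cv2.imwrite('pics/t1.png',t);cv2.imwrite('pics/s1.png',s)
E
```

```text
(no output)
```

View pics/t1.png

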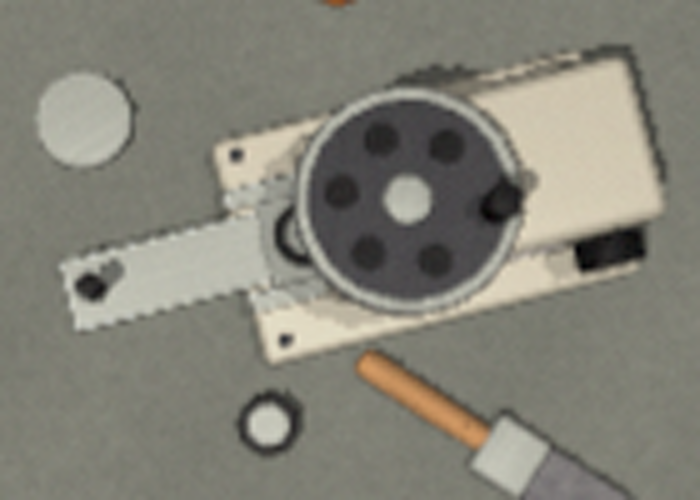

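View pics/s1.png

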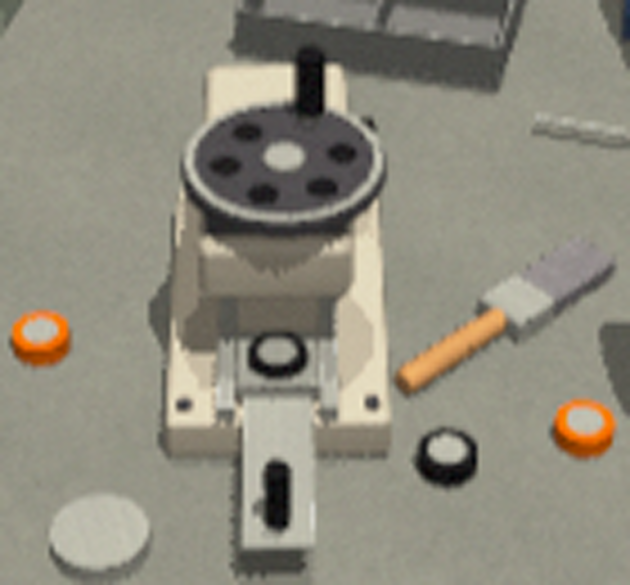

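The crops show a single press. The loaded shuttle carries the black specimen (side crop 277,352), and the orange-ringed pieces and the black spare are separate on the table. The shuttle handle is at top crop (92,286) and side crop (277,495), the hub at top (408,199) and side (285,157), and the knob at top (500,203) and side (311,80).

```bash
python3 - <<'E'
from h import *
ct,cs=camera_params('top'),camera_params('side')
T,S=cv2.imread('pics/top0.png'),cv2.imread('pics/side0.png')
T5=lambda x,y:(x/5+280-.4,y/5+150-.4); S5=lambda x,y:(x/4.5+250-.4,y/4.5+120-.4)
for n,a,b in [('hub',(408,199),(285,157)),('handle',(92,286),(277,495)),('knob',(500,203),(311,80))]:
    print(n,meet(ct,T5(*a),cs,S5(*b)))
hub,_=meet(ct,T5(408,199),cs,S5(285,157))
D=np.load('pics/top0.npy')
# base corner bolts/edges of the press: base-top corners at z .035 in top crop
for p in [(215,143),(268,360),(618,50),(663,212)]:
    print('c',p,onz(ct,*T5(*p),0.035))
# shuttle bar edges z=.04
a=[onz(ct,*T5(*p),.04) for p in [(62,265),(258,215),(80,328),(250,287)]]; print(a)
for e in (a[1]-a[0],a[3]-a[2]): print('ang',np.arctan2(e[1],e[0]))
# dark blobs
for n,I,box in [('T',T,(290,199,306,216)),('S',S,(305,218,320,242)),('Tk',T,(374,182,388,198)),('Sk',S,(314,128,326,147))]:
    x0,y0,x1,y1=box; g=I[y0:y1,x0:x1].max(2)<45; v,u=np.nonzero(g); print(n,u.mean()+x0,v.mean()+y0,u.min()+x0,u.max()+x0,v.min()+y0,v.max()+y0)
def dp(u,v):
    d=D[int(round(v)),int(round(u))]; r=ray(ct,u,v); return ct['position']+r*d
print('hub depth',dp(*T5(408,199)), 'knobtop',dp(*T5(503,198)), 'handletop',dp(*T5(90,287)))
E
```

```text
hub (array([ 0.61754007, -0.10494378,  0.17726279]), np.float64(0.0013923317756158189))
handle (array([0.57504618, 0.08348967, 0.06602774]), np.float64(0.002015696129708497))
knob (array([ 0.61227574, -0.15334586,  0.20493716]), np.float64(0.001286645685049547))
c (215, 143) [0.66907871 0.00705687 0.035     ]
c (268, 360) [ 0.52907303 -0.02758498  0.035     ]
c (618, 50) [ 0.73032028 -0.25314043  0.035     ]
c (663, 212) [ 0.62516864 -0.28074561  0.035     ]
[array([0.58923383, 0.10485316, 0.04      ]), array([ 0.6218599 , -0.02083689,  0.04      ]), array([0.54880023, 0.09285866, 0.04      ]), array([ 0.57555455, -0.01587443,  0.04      ])]
ang -1.316825838514563
ang -1.3295341099342097
T 298.0 206.44444444444446 296 300 205 208
S 311.0923076923077 229.69230769230768 309 313 223 236
Tk 379.3658536585366 190.09756097560975 376 383 186 194
Sk 318.4111111111111 137.9777777777778 315 321 130 145
hub depth [ 0.61718915 -0.10532334  0.17429625] knobtop [ 0.61275817 -0.15314644  0.21950825] handletop [0.57196713 0.08274596 0.08793003]
```

```bash
cat >> h.py <<'E'
YAW=-1.325
UX=np.array([np.cos(YAW),np.sin(YAW),0]);UY=np.array([-UX[1],UX[0],0])
HAND=np.array([.574,.083,.07]); ORG=HAND+.195*UX; ORG[2]=0
RT=np.c_[-UX,UY,[0,0,-1]]   # tool x = press -x, y = press +y, z down
def go(P):
    s=read_state(); Rn=R.from_rotvec(s['orientation'])
    print('t',s['t'],'tcp',s['tool_pos'].round(4),'shift',Rn.inv().apply(P-s['tool_pos']).round(4),'turn',(Rn.inv()*R.from_matrix(RT)).as_rotvec().round(4))
E
python3 - <<'E'
from h import *
print(ORG); P=HAND-.035*UX; P[2]=.40; go(P)
E
```

```text
[ 0.62144911 -0.10613905  0.        ]
t 0.1 tcp [ 0.2673 -0.537   0.4038] shift [ 0.5583 -0.4525  0.0046] turn [-1.3000e-03 -1.3000e-03 -1.3548e+00]
```

Emit:
{"name": "carry_out", "arguments": {"targets": [{"hand": 0, "x": 0.558, "y": -0.452, "z": 0.0, "az": -1.355}, {"hand": 0, "x": 0.558, "y": -0.452, "z": 0.0, "az": -1.355}, {"hand": 0, "x": 0.558, "y": -0.452, "z": 0.0, "az": -1.355}, {"hand": 0, "x": 0.558, "y": -0.452, "z": 0.0, "az": -1.355}, {"hand": 0, "x": 0.558, "y": -0.452, "z": 0.0, "az": -1.355}, {"hand": 0, "x": 0.558, "y": -0.452, "z": 0.0, "az": -1.355}, {"hand": 0, "x": 0.558, "y": -0.452, "z": 0.0, "az": -1.355}, {"hand": 0, "x": 0.558, "y": -0.452, "z": 0.0, "az": -1.355}], "newtons": 20}}

```text
schema error: expected keys hand, x, y, z, ax, ay, az
```

```bash
python3 - <<'E'
from h import *
P=HAND-.035*UX; P[2]=.40; go(P)
E
```

```text
t 0.1 tcp [ 0.2673 -0.537   0.4038] shift [ 0.5583 -0.4525  0.0046] turn [-1.3000e-03 -1.3000e-03 -1.3548e+00]
```

Emit:
{"name": "carry_out", "arguments": {"targets": [{"hand": 0, "x": 0.558, "y": -0.452, "z": 0, "ax": 0, "ay": 0, "az": -1.355}, {"hand": 0, "x": 0.558, "y": -0.452, "z": 0, "ax": 0, "ay": 0, "az": -1.355}, {"hand": 0, "x": 0.558, "y": -0.452, "z": 0, "ax": 0, "ay": 0, "az": -1.355}, {"hand": 0, "x": 0.558, "y": -0.452, "z": 0, "ax": 0, "ay": 0, "az": -1.355}, {"hand": 0, "x": 0.558, "y": -0.452, "z": 0, "ax": 0, "ay": 0, "az": -1.355}, {"hand": 0, "x": 0.558, "y": -0.452, "z": 0, "ax": 0, "ay": 0, "az": -1.355}, {"hand": 0, "x": 0.558, "y": -0.452, "z": 0, "ax": 0, "ay": 0, "az": -1.355}, {"hand": 0, "x": 0.558, "y": -0.452, "z": 0, "ax": 0, "ay": 0, "az": -1.355}], "newtons": 20}}

```text
t: 1.1
tool_pos: [0.4753, -0.0803, 0.4046]
orientation: [1.928, 2.48, -0.0]
force: [0.4, -0.1, 0.6]
opening: 0.0173
gripper_force: 0.0
```

```bash
python3 - <<'E'
from h import *
P=HAND-.035*UX; P[2]=.40; go(P)
E
```

```text
t 1.1 tcp [ 0.4753 -0.0803  0.4046] shift [0.1689 0.1361 0.0046] turn [0.     0.0001 0.0036]
```

Emit:
{"name": "carry_out", "arguments": {"targets": [{"hand": 0, "x": 0.162, "y": 0.13, "z": 0, "ax": 0, "ay": 0, "az": 0.003}, {"hand": 0, "x": 0.162, "y": 0.13, "z": 0, "ax": 0, "ay": 0, "az": 0.003}, {"hand": 0, "x": 0.162, "y": 0.13, "z": 0, "ax": 0, "ay": 0, "az": 0.003}, {"hand": 0, "x": 0.162, "y": 0.13, "z": 0, "ax": 0, "ay": 0, "az": 0.003}, {"hand": 0, "x": 0.162, "y": 0.13, "z": 0, "ax": 0, "ay": 0, "az": 0.003}]}}

```text
t: 1.72
tool_pos: [0.5616, 0.1074, 0.404]
orientation: [-1.933, -2.476, 0.002]
force: [0.1, 0.5, 0.8]
opening: 0.0003
gripper_force: 0.0
```

```bash
python3 - <<'E'
from h import *
P=HAND-.035*UX; P[2]=.40; go(P)
p,d=read_camera('wrist');c=camera_params('wrist');cv2.imwrite('pics/w1.png',p)
print(c['position'],proj(c,HAND+[0,0,.02]),proj(c,ORG+[0,0,.175]),read_state()['force'])
E
```

```text
t 1.725 tcp [0.5616 0.1074 0.404 ] shift [0.0083 0.0061 0.004 ] turn [-0.0015  0.     -0.0006]
[0.54233115 0.1794368  0.3847779 ] [330.48577676 215.95133269] [331.42716705 452.12257723] [-0.59464386 -1.06606439  0.10579399]
```

View pics/w1.png

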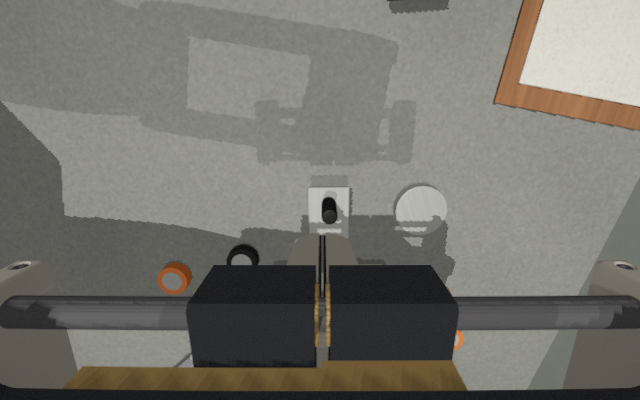

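The wrist view shows the shuttle handle at (329,212) against a predicted (330,216), so the estimate holds. I'll descend behind it.

Emit:
{"name": "carry_out", "arguments": {"targets": [{"hand": 0, "x": 0.004, "y": 0.006, "z": 0.06, "ax": 0, "ay": 0, "az": 0}, {"hand": 0, "x": 0.004, "y": 0.006, "z": 0.12, "ax": 0, "ay": 0, "az": 0}, {"hand": 0, "x": 0.004, "y": 0.006, "z": 0.163, "ax": 0, "ay": 0, "az": 0}, {"hand": 0, "x": 0.004, "y": 0.006, "z": 0.163, "ax": 0, "ay": 0, "az": 0}, {"hand": 0, "x": 0.004, "y": 0.006, "z": 0.163, "ax": 0, "ay": 0, "az": 0}]}}

```text
t: 2.4
tool_pos: [0.5672, 0.1108, 0.244]
orientation: [1.936, 2.471, 0.002]
force: [-0.5, -0.8, -0.4]
opening: -0.0002
gripper_force: 0.0
```

```bash
cat >> h.py <<'E'
def st():
    s=read_state(); p=s['tool_pos']; f=s['force']; w=s['wrist_torque']
    print('t %.2f'%s['t'],'press-frame tcp mm',[round(1e3*float(v),2) for v in ((p-ORG)@UX,(p-ORG)@UY,p[2])],'F px,py,z',[round(float(v),2) for v in (f@UX,f@UY,f[2])])
E
python3 -c "from h import *; st()"
```

```text
t 2.40 press-frame tcp mm [-223.6, 0.19, 243.99] F px,py,z [0.65, -0.64, -0.41]
```

Emit:
{"name": "carry_out", "arguments": {"targets": [{"hand": 0, "x": -0.006, "y": 0, "z": 0, "ax": 0, "ay": 0, "az": 0}, {"hand": 0, "x": -0.01, "y": 0, "z": 0, "ax": 0, "ay": 0, "az": 0}, {"hand": 0, "x": -0.013, "y": 0, "z": 0, "ax": 0, "ay": 0, "az": 0}, {"hand": 0, "x": -0.016, "y": 0, "z": 0, "ax": 0, "ay": 0, "az": 0}, {"hand": 0, "x": -0.019, "y": 0, "z": 0, "ax": 0, "ay": 0, "az": 0}, {"hand": 0, "x": -0.023, "y": 0, "z": 0, "ax": 0, "ay": 0, "az": 0}, {"hand": 0, "x": -0.027, "y": 0, "z": 0, "ax": 0, "ay": 0, "az": 0}, {"hand": 0, "x": -0.031, "y": 0, "z": 0, "ax": 0, "ay": 0, "az": 0}]}}

```text
t: 3.4
tool_pos: [0.574, 0.0815, 0.2417]
orientation: [1.936, 2.474, 0.0]
force: [1.9, 3.9, 1.9]
opening: 0.0003
gripper_force: 1.7
```

```bash
python3 -c "from h import *; st()"
```

```text
t 3.40 press-frame tcp mm [-193.53, -0.33, 241.75] F px,py,z [-3.34, 2.81, 1.91]
```

Emit:
{"name": "carry_out", "arguments": {"targets": [{"hand": 0, "x": -0.004, "y": 0, "z": 0, "ax": 0, "ay": 0, "az": 0}, {"hand": 0, "x": -0.008, "y": 0, "z": 0, "ax": 0, "ay": 0, "az": 0}, {"hand": 0, "x": -0.012, "y": 0, "z": 0, "ax": 0, "ay": 0, "az": 0}, {"hand": 0, "x": -0.016, "y": 0, "z": 0, "ax": 0, "ay": 0, "az": 0}, {"hand": 0, "x": -0.02, "y": 0, "z": 0, "ax": 0, "ay": 0, "az": 0}, {"hand": 0, "x": -0.024, "y": 0, "z": 0, "ax": 0, "ay": 0, "az": 0}, {"hand": 0, "x": -0.027, "y": 0, "z": 0, "ax": 0, "ay": 0, "az": 0}, {"hand": 0, "x": -0.029, "y": 0, "z": 0, "ax": 0, "ay": 0, "az": 0}]}}

```text
t: 4.4
tool_pos: [0.5809, 0.0534, 0.2417]
orientation: [-1.936, -2.474, 0.0]
force: [2.6, 5.1, 1.1]
opening: 0.0007
gripper_force: 1.6
```

```bash
python3 -c "from h import *; st()"
```

```text
t 4.40 press-frame tcp mm [-164.58, -0.52, 241.67] F px,py,z [-4.32, 3.73, 1.09]
```

Emit:
{"name": "carry_out", "arguments": {"targets": [{"hand": 0, "x": -0.001, "y": 0, "z": 0, "ax": 0, "ay": 0, "az": 0}, {"hand": 0, "x": -0.002, "y": 0, "z": 0, "ax": 0, "ay": 0, "az": 0}, {"hand": 0, "x": -0.003, "y": 0, "z": 0, "ax": 0, "ay": 0, "az": 0}, {"hand": 0, "x": -0.004, "y": 0, "z": 0, "ax": 0, "ay": 0, "az": 0}, {"hand": 0, "x": -0.005, "y": 0, "z": 0, "ax": 0, "ay": 0, "az": 0}]}}

```text
t: 5.03
tool_pos: [0.5821, 0.0487, 0.2417]
orientation: [-1.936, -2.474, 0.0]
force: [2.6, 4.1, -0.6]
opening: 0.0003
gripper_force: 1.6
```

Emit:
{"name": "carry_out", "arguments": {"targets": [{"hand": 0, "x": -0.0007, "y": 0, "z": 0, "ax": 0, "ay": 0, "az": 0}, {"hand": 0, "x": -0.0014, "y": 0, "z": 0, "ax": 0, "ay": 0, "az": 0}]}}

```text
t: 5.28
tool_pos: [0.5824, 0.0473, 0.2417]
orientation: [-1.936, -2.474, 0.0]
force: [2.1, 3.1, -0.7]
opening: 0.0006
gripper_force: 1.5
```

Emit:
{"name": "carry_out", "arguments": {"targets": [{"hand": 0, "x": -0.0007, "y": 0, "z": 0, "ax": 0, "ay": 0, "az": 0}, {"hand": 0, "x": -0.0014, "y": 0, "z": 0, "ax": 0, "ay": 0, "az": 0}]}}

```text
t: 5.52
tool_pos: [0.5827, 0.0463, 0.2417]
orientation: [-1.935, -2.474, -0.001]
force: [1.9, 7.4, 0.1]
opening: 0.0004
gripper_force: 3.2
```

Emit:
{"name": "carry_out", "arguments": {"targets": [{"hand": 0, "x": -0.0005, "y": 0, "z": 0, "ax": 0, "ay": 0, "az": 0}, {"hand": 0, "x": -0.001, "y": 0, "z": 0, "ax": 0, "ay": 0, "az": 0}]}}

```text
t: 5.78
tool_pos: [0.5828, 0.0459, 0.2417]
orientation: [-1.935, -2.473, -0.002]
force: [1.1, 9.3, 0.5]
opening: 0.0007
gripper_force: 4.6
```

Emit:
{"name": "carry_out", "arguments": {"targets": [{"hand": 0, "x": -0.0005, "y": 0, "z": 0, "ax": 0, "ay": 0, "az": 0}, {"hand": 0, "x": -0.0008, "y": 0, "z": 0, "ax": 0, "ay": 0, "az": 0}]}}

```text
t: 6.02
tool_pos: [0.5829, 0.0455, 0.2417]
orientation: [-1.934, -2.473, -0.002]
force: [0.2, 11.7, 1.1]
opening: 0.0007
gripper_force: 5.6
```

Emit:
{"name": "carry_out", "arguments": {"targets": [{"hand": 0, "x": 0.012, "y": 0, "z": 0, "ax": 0, "ay": 0, "az": 0}, {"hand": 0, "x": 0.014, "y": 0, "z": -0.03, "ax": 0, "ay": 0, "az": 0}, {"hand": 30, "x": 0.014, "y": 0, "z": -0.09, "ax": 0, "ay": 0, "az": 0}, {"hand": 60, "x": 0.014, "y": 0, "z": -0.15, "ax": 0, "ay": 0, "az": 0}, {"hand": 60, "x": 0.014, "y": 0, "z": -0.2, "ax": 0, "ay": 0, "az": 0}, {"hand": 60, "x": 0.014, "y": 0, "z": -0.2, "ax": 0, "ay": 0, "az": 0}]}}

```text
t: 6.78
tool_pos: [0.5805, 0.0577, 0.4477]
orientation: [1.932, 2.468, 0.007]
force: [-0.1, 0.1, -1.2]
opening: 0.0357
gripper_force: 0.0
```

```bash
python3 - <<'E'
from h import *
st(); T,_=read_camera('top'); S,_=read_camera('side'); ct,cs=camera_params('top'),camera_params('side')
w,d=read_camera('wrist'); cv2.imwrite('pics/w2.png',w)
cv2.imwrite('pics/s2.png',np.hstack([cv2.resize(S[120:250,260:360],None,fx=4,fy=4),cv2.resize(T[150:230,280:420],(392,520*224//520*2//1),interpolation=2)[:520] if 0 else np.zeros((520,1,3),np.uint8)]))
K=np.array([.6125,-.1533,.2025]); go(K+[0,0,.167])
E
```

```text
t 6.78 press-frame tcp mm [-168.9, 0.13, 447.66] F px,py,z [-0.12, -0.1, -1.21]
t 6.925 tcp [0.5795 0.0577 0.4402] shift [-0.2128 -0.0185  0.0708] turn [-0.0024  0.0001 -0.0031]
```

View pics/s2.png

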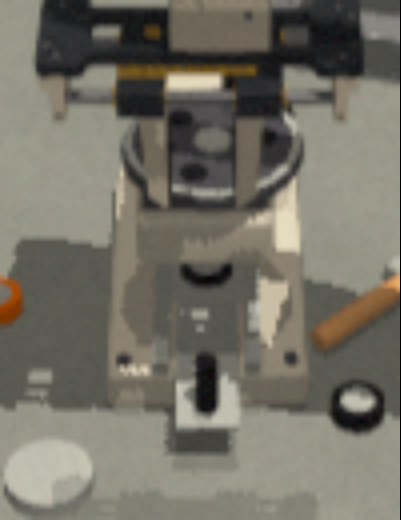

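The side crop shows the handle (205,380) up near the base and the specimen (205,270) under the head, so the shuttle is home. Next I'll go over the knob.

Emit:
{"name": "carry_out", "arguments": {"targets": [{"hand": 60, "x": -0.05, "y": -0.0045, "z": 0, "ax": 0, "ay": 0, "az": -0.003}, {"hand": 60, "x": -0.1, "y": -0.009, "z": 0, "ax": 0, "ay": 0, "az": -0.003}, {"hand": 60, "x": -0.15, "y": -0.0135, "z": 0, "ax": 0, "ay": 0, "az": -0.003}, {"hand": 60, "x": -0.195, "y": -0.018, "z": 0, "ax": 0, "ay": 0, "az": -0.003}, {"hand": 60, "x": -0.212, "y": -0.0185, "z": 0, "ax": 0, "ay": 0, "az": -0.003}, {"hand": 60, "x": -0.212, "y": -0.0185, "z": 0, "ax": 0, "ay": 0, "az": -0.003}, {"hand": 60, "x": -0.212, "y": -0.0185, "z": 0, "ax": 0, "ay": 0, "az": -0.003}]}}

```text
t: 7.8
tool_pos: [0.6128, -0.151, 0.4409]
orientation: [-1.93, -2.477, 0.0]
force: [-0.3, -0.3, 0.1]
opening: 0.0555
gripper_force: 0.0
```

```bash
python3 - <<'E'
from h import *
st(); c=camera_params('wrist')
w,d=read_camera('wrist'); cv2.imwrite('pics/w3.png',w); np.save('pics/w3.npy',d)
K=np.array([.6125,-.1533,.2025]); go(K+[0,0,.167]); print(proj(c,K),proj(c,K+[0,0,.0225]),c['position'])
E
```

```text
t 7.80 press-frame tcp mm [41.46, -19.27, 440.94] F px,py,z [0.19, -0.38, 0.05]
t 7.85 tcp [ 0.6129 -0.1509  0.4414] shift [-0.0023 -0.0009  0.0719] turn [-0.0005 -0.0007  0.0017]
[322.70508694 219.6827131 ] [322.69442423 231.07730356] [ 0.59351995 -0.07789603  0.42168786]
```

View pics/w3.png

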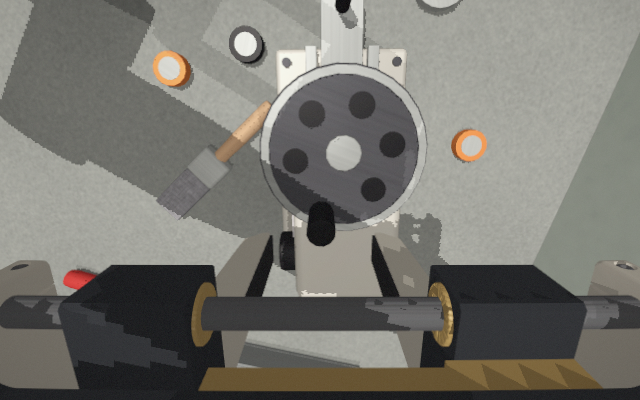

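The wrist view shows the knob base at (320,211) and top at (321,234), between the open fingers, and the hub at (344,153). Prediction and image agree to within about 2 mm.

```bash
python3 - <<'E'
from h import *
c=camera_params('wrist'); d=np.load('pics/w3.npy'); w=cv2.imread('pics/w3.png')
def P(u,v): return c['position']+ray(c,u,v)*d[int(round(v)),int(round(u))]
print('hub',P(344,153),'face',P(344,180),P(300,160),'ktop',P(321,234))
g=cv2.cvtColor(w,6)
m=((w.max(2)<35)).astype(np.uint8); m[:195]=0;m[250:]=0;m[:,:300]=0;m[:,345:]=0
v,u=np.nonzero(m); print('knob blob',u.mean(),u.min(),u.max(),v.min(),v.max())
zf=P(344,180)[2]
kt=onz(c,u.mean(),v.max()-13,zf+.0505); h=onz(c,344,153,P(344,153)[2])
for n,q in(('ktop',kt),('hub',h)): print(n,q,'press',(q-ORG)@UX,(q-ORG)@UY)
print('R',np.linalg.norm((kt-h)[:2]),'ang',np.arctan2((kt-h)@UY,(kt-h)@UX)); go(np.r_[kt[:2],zf+.0275+.167])
E
```

```text
hub [ 0.61740774 -0.10528809  0.17795674] face [ 0.62338076 -0.12637496  0.17454147] [ 0.58585803 -0.11922144  0.17550143] ktop [ 0.6120139  -0.15510149  0.22626046]
knob blob 320.78620689655173 307 334 201 245
ktop [ 0.61164406 -0.15423758  0.22504147] press 0.04426701772450549 -0.02121410604039704
hub [ 0.61740774 -0.10528809  0.17795674] press -0.0018087672468447792 -0.0037128437595426605
R 0.049287646952855875 ang -0.36300408291997527
t 7.85 tcp [ 0.6129 -0.1509  0.4414] shift [-0.003  -0.002   0.0723] turn [-0.0005 -0.0007  0.0017]
```

Emit:
{"name": "carry_out", "arguments": {"targets": [{"hand": 60, "x": -0.003, "y": -0.002, "z": 0.035, "ax": 0, "ay": 0, "az": 0}, {"hand": 60, "x": -0.003, "y": -0.002, "z": 0.07, "ax": 0, "ay": 0, "az": 0}, {"hand": 60, "x": -0.003, "y": -0.002, "z": 0.07, "ax": 0, "ay": 0, "az": 0}, {"hand": 35, "x": -0.003, "y": -0.002, "z": 0.07, "ax": 0, "ay": 0, "az": 0}, {"hand": 26, "x": -0.003, "y": -0.002, "z": 0.07, "ax": 0, "ay": 0, "az": 0}, {"hand": 24, "x": -0.003, "y": -0.002, "z": 0.07, "ax": 0, "ay": 0, "az": 0}], "newtons": 6}}

```text
t: 8.6
tool_pos: [0.6121, -0.1558, 0.3734]
orientation: [1.931, 2.475, 0.001]
force: [0.2, 0.1, -0.3]
opening: 0.0301
gripper_force: 0.0
```

```bash
python3 -c "
from h import *; st(); s=read_state(); print(s['opening'],s['gripper_force'])"
```

```text
t 8.60 press-frame tcp mm [45.87, -21.19, 373.44] F px,py,z [-0.04, 0.24, -0.31]
0.030122604465438758 0.0
```

Emit:
{"name": "carry_out", "arguments": {"targets": [{"hand": 15, "x": 0.001, "y": 0, "z": 0, "ax": 0, "ay": 0, "az": 0}, {"hand": 15, "x": 0.001, "y": 0, "z": 0, "ax": 0, "ay": 0, "az": 0}, {"hand": 15, "x": 0.001, "y": 0, "z": 0, "ax": 0, "ay": 0, "az": 0}, {"hand": 15, "x": 0.001, "y": 0, "z": 0, "ax": 0, "ay": 0, "az": 0}], "newtons": 6}}

```text
t: 9.1
tool_pos: [0.6117, -0.1549, 0.3723]
orientation: [1.931, 2.476, 0.001]
force: [2.5, -0.1, 2.9]
opening: 0.0196
gripper_force: 6.0
```

```bash
python3 -c "
from h import *; st(); s=read_state(); print(s['opening'],s['gripper_force'])"
```

```text
t 9.10 press-frame tcp mm [44.91, -21.33, 372.31] F px,py,z [0.67, 2.45, 2.92]
0.019600881617259886 6.000729203224182
```

```bash
cat >> h.py <<'E'
A0=-.363
def arc(t0,t1,n=8,corr=(0,0)):
    """tool x,y shifts (mm) for wheel angle t0->t1, plus press-frame centre correction mm ramped in"""
    p=lambda t:50*np.array([np.cos(A0-t),np.sin(A0-t)])
    for i in range(1,n+1):
        d=p(t0+(t1-t0)*i/n)-p(t0)+np.array(corr)*i/n; print('x %.4f y %.4f'%(-d[0]/1e3,d[1]/1e3))
def feel(c=(-1.8,-3.6)):
    s=read_state(); p=s['tool_pos']-ORG; q=1e3*np.array([p@UX,p@UY])-c; a=np.arctan2(q[1],q[0])
    f=np.array([s['force']@UX,s['force']@UY]); e=q/np.hypot(*q); tg=np.array([e[1],-e[0]])
    print('t %.2f wheel %.3f R %.2f'%(s['t'],(A0-a)%(2*np.pi),np.hypot(*q)),'F on tool: radial %.1f tangential(cw) %.1f z %.1f'%(f@e,f@tg,s['force'][2]),'f press',f.round(1),'q',(q+c).round(2),'open',round(s['opening'],4),s['gripper_force'].__round__(1))
E
python3 -c "
from h import *; feel(); arc(0,.6)"
```

```text
t 9.10 wheel 6.283 R 49.97 F on tool: radial -0.2 tangential(cw) -2.5 z 2.9 f press [0.7 2.4] q [ 44.91 -21.33] open 0.0196 6.0
x 0.0015 y -0.0035
x 0.0032 y -0.0068
x 0.0051 y -0.0100
x 0.0073 y -0.0130
x 0.0098 y -0.0159
x 0.0124 y -0.0186
x 0.0152 y -0.0210
x 0.0182 y -0.0233
```

Emit:
{"name": "carry_out", "arguments": {"targets": [{"hand": 15, "x": 0.0015, "y": -0.0035, "z": 0, "ax": 0, "ay": 0, "az": 0}, {"hand": 15, "x": 0.0032, "y": -0.0068, "z": 0, "ax": 0, "ay": 0, "az": 0}, {"hand": 15, "x": 0.0051, "y": -0.01, "z": 0, "ax": 0, "ay": 0, "az": 0}, {"hand": 15, "x": 0.0073, "y": -0.013, "z": 0, "ax": 0, "ay": 0, "az": 0}, {"hand": 15, "x": 0.0098, "y": -0.0159, "z": 0, "ax": 0, "ay": 0, "az": 0}, {"hand": 15, "x": 0.0124, "y": -0.0186, "z": 0, "ax": 0, "ay": 0, "az": 0}, {"hand": 15, "x": 0.0152, "y": -0.021, "z": 0, "ax": 0, "ay": 0, "az": 0}, {"hand": 15, "x": 0.0182, "y": -0.0233, "z": 0, "ax": 0, "ay": 0, "az": 0}], "newtons": 15}}

```text
t: 10.1
tool_pos: [0.5847, -0.1431, 0.3723]
orientation: [1.931, 2.475, 0.001]
force: [5.2, -2.3, 1.9]
opening: 0.0198
gripper_force: 15.0
```

```bash
python3 -c "
from h import *; feel(); arc(.6,1.4)"
```

```text
t 10.10 wheel 0.598 R 50.11 F on tool: radial -1.7 tangential(cw) -5.5 z 1.9 f press [3.6 4.5] q [ 26.9  -44.68] open 0.0198 15.0
x 0.0042 y -0.0026
x 0.0087 y -0.0049
x 0.0134 y -0.0066
x 0.0182 y -0.0079
x 0.0232 y -0.0087
x 0.0282 y -0.0090
x 0.0332 y -0.0087
x 0.0381 y -0.0080
```

Emit:
{"name": "carry_out", "arguments": {"targets": [{"hand": 15, "x": 0.0042, "y": -0.0026, "z": 0, "ax": 0, "ay": 0, "az": 0}, {"hand": 15, "x": 0.0087, "y": -0.0049, "z": 0, "ax": 0, "ay": 0, "az": 0}, {"hand": 15, "x": 0.0134, "y": -0.0066, "z": 0, "ax": 0, "ay": 0, "az": 0}, {"hand": 15, "x": 0.0182, "y": -0.0079, "z": 0, "ax": 0, "ay": 0, "az": 0}, {"hand": 15, "x": 0.0232, "y": -0.0087, "z": 0, "ax": 0, "ay": 0, "az": 0}, {"hand": 15, "x": 0.0282, "y": -0.009, "z": 0, "ax": 0, "ay": 0, "az": 0}, {"hand": 15, "x": 0.0332, "y": -0.0087, "z": 0, "ax": 0, "ay": 0, "az": 0}, {"hand": 15, "x": 0.0381, "y": -0.008, "z": 0, "ax": 0, "ay": 0, "az": 0}]}}

```text
t: 11.1
tool_pos: [0.5674, -0.1086, 0.3723]
orientation: [1.932, 2.475, -0.002]
force: [1.3, -5.6, 2.8]
opening: 0.0197
gripper_force: 15.0
```

```bash
python3 -c "
from h import *; feel(); arc(1.4,2.2)"
```

```text
t 11.10 wheel 1.387 R 50.27 F on tool: radial -0.9 tangential(cw) -5.7 z 2.8 f press [ 5.8 -0.1] q [-10.79 -53.06] open 0.0197 15.0
x 0.0049 y 0.0012
x 0.0096 y 0.0029
x 0.0141 y 0.0050
x 0.0184 y 0.0076
x 0.0224 y 0.0106
x 0.0260 y 0.0140
x 0.0294 y 0.0177
x 0.0323 y 0.0217
```

Emit:
{"name": "carry_out", "arguments": {"targets": [{"hand": 15, "x": 0.0049, "y": 0.0012, "z": 0, "ax": 0, "ay": 0, "az": 0}, {"hand": 15, "x": 0.0096, "y": 0.0029, "z": 0, "ax": 0, "ay": 0, "az": 0}, {"hand": 15, "x": 0.0141, "y": 0.005, "z": 0, "ax": 0, "ay": 0, "az": 0}, {"hand": 15, "x": 0.0184, "y": 0.0076, "z": 0, "ax": 0, "ay": 0, "az": 0}, {"hand": 15, "x": 0.0224, "y": 0.0106, "z": 0, "ax": 0, "ay": 0, "az": 0}, {"hand": 15, "x": 0.026, "y": 0.014, "z": 0, "ax": 0, "ay": 0, "az": 0}, {"hand": 15, "x": 0.0294, "y": 0.0177, "z": 0, "ax": 0, "ay": 0, "az": 0}, {"hand": 15, "x": 0.0323, "y": 0.0217, "z": 0, "ax": 0, "ay": 0, "az": 0}]}}

```text
t: 12.1
tool_pos: [0.58, -0.0719, 0.3721]
orientation: [-1.933, -2.476, 0.004]
force: [-4.5, -3.9, 7.0]
opening: 0.0196
gripper_force: 15.0
```

```bash
python3 -c "
from h import *; feel(); arc(2.2,3.0)"
```

```text
t 12.10 wheel 2.181 R 50.20 F on tool: radial 0.7 tangential(cw) -5.9 z 7.0 f press [ 2.7 -5.3] q [-43.29 -31.87] open 0.0196 15.0
x 0.0025 y 0.0043
x 0.0046 y 0.0089
x 0.0062 y 0.0136
x 0.0073 y 0.0185
x 0.0080 y 0.0234
x 0.0081 y 0.0284
x 0.0078 y 0.0334
x 0.0069 y 0.0383
```

Emit:
{"name": "carry_out", "arguments": {"targets": [{"hand": 15, "x": 0.0025, "y": 0.0043, "z": -0.0005, "ax": 0, "ay": 0, "az": 0}, {"hand": 15, "x": 0.0046, "y": 0.0089, "z": -0.001, "ax": 0, "ay": 0, "az": 0}, {"hand": 15, "x": 0.0062, "y": 0.0136, "z": -0.001, "ax": 0, "ay": 0, "az": 0}, {"hand": 15, "x": 0.0073, "y": 0.0185, "z": -0.001, "ax": 0, "ay": 0, "az": 0}, {"hand": 15, "x": 0.008, "y": 0.0234, "z": -0.001, "ax": 0, "ay": 0, "az": 0}, {"hand": 15, "x": 0.0081, "y": 0.0284, "z": -0.001, "ax": 0, "ay": 0, "az": 0}, {"hand": 15, "x": 0.0078, "y": 0.0334, "z": -0.001, "ax": 0, "ay": 0, "az": 0}, {"hand": 15, "x": 0.0069, "y": 0.0383, "z": -0.001, "ax": 0, "ay": 0, "az": 0}]}}

```text
t: 13.1
tool_pos: [0.6151, -0.0551, 0.3726]
orientation: [-1.93, -2.475, 0.003]
force: [-6.0, 1.8, 7.5]
opening: 0.02
gripper_force: 15.0
```

```bash
python3 -c "
from h import *; feel(); arc(3.0,3.8)"
```

```text
t 13.10 wheel 2.976 R 50.23 F on tool: radial 2.0 tangential(cw) -5.9 z 7.5 f press [-3.2 -5.4] q [-51.06   6.26] open 0.02 15.0
x -0.0013 y 0.0048
x -0.0032 y 0.0095
x -0.0054 y 0.0139
x -0.0081 y 0.0181
x -0.0112 y 0.0220
x -0.0147 y 0.0256
x -0.0185 y 0.0288
x -0.0227 y 0.0317
```

Emit:
{"name": "carry_out", "arguments": {"targets": [{"hand": 15, "x": -0.0013, "y": 0.0048, "z": -0.0005, "ax": 0, "ay": 0, "az": 0}, {"hand": 15, "x": -0.0032, "y": 0.0095, "z": -0.001, "ax": 0, "ay": 0, "az": 0}, {"hand": 15, "x": -0.0054, "y": 0.0139, "z": -0.001, "ax": 0, "ay": 0, "az": 0}, {"hand": 15, "x": -0.0081, "y": 0.0181, "z": -0.001, "ax": 0, "ay": 0, "az": 0}, {"hand": 15, "x": -0.0112, "y": 0.022, "z": -0.001, "ax": 0, "ay": 0, "az": 0}, {"hand": 15, "x": -0.0147, "y": 0.0256, "z": -0.001, "ax": 0, "ay": 0, "az": 0}, {"hand": 15, "x": -0.0185, "y": 0.0288, "z": -0.001, "ax": 0, "ay": 0, "az": 0}, {"hand": 15, "x": -0.0227, "y": 0.0317, "z": -0.001, "ax": 0, "ay": 0, "az": 0}]}}

```text
t: 14.1
tool_pos: [0.6518, -0.0685, 0.373]
orientation: [-1.929, -2.475, 0.0]
force: [-2.0, 4.7, 1.7]
opening: 0.0196
gripper_force: 15.0
```

```bash
python3 -c "
from h import *; feel(); arc(3.8,4.6)"
```

```text
t 14.10 wheel 3.775 R 50.21 F on tool: radial 2.1 tangential(cw) -4.7 z 1.7 f press [-5.1 -0.8] q [-29.1   38.54] open 0.0196 15.0
x -0.0044 y 0.0024
x -0.0090 y 0.0043
x -0.0138 y 0.0058
x -0.0187 y 0.0068
x -0.0236 y 0.0073
x -0.0286 y 0.0073
x -0.0336 y 0.0068
x -0.0385 y 0.0058
```

Emit:
{"name": "carry_out", "arguments": {"targets": [{"hand": 15, "x": -0.0044, "y": 0.0024, "z": 0, "ax": 0, "ay": 0, "az": 0}, {"hand": 15, "x": -0.009, "y": 0.0043, "z": 0, "ax": 0, "ay": 0, "az": 0}, {"hand": 15, "x": -0.0138, "y": 0.0058, "z": 0, "ax": 0, "ay": 0, "az": 0}, {"hand": 15, "x": -0.0187, "y": 0.0068, "z": 0, "ax": 0, "ay": 0, "az": 0}, {"hand": 15, "x": -0.0236, "y": 0.0073, "z": 0, "ax": 0, "ay": 0, "az": 0}, {"hand": 15, "x": -0.0286, "y": 0.0073, "z": 0, "ax": 0, "ay": 0, "az": 0}, {"hand": 15, "x": -0.0336, "y": 0.0068, "z": 0, "ax": 0, "ay": 0, "az": 0}, {"hand": 15, "x": -0.0385, "y": 0.0058, "z": 0, "ax": 0, "ay": 0, "az": 0}]}}

```text
t: 15.1
tool_pos: [0.6673, -0.1041, 0.3729]
orientation: [-1.929, -2.477, -0.003]
force: [3.2, 6.1, -1.1]
opening: 0.0198
gripper_force: 15.0
```

```bash
python3 -c "
from h import *; feel(); arc(4.6,5.4)"
```

```text
t 15.10 wheel 4.572 R 49.84 F on tool: radial 3.3 tangential(cw) -6.1 z -1.1 f press [-5.2  4.6] q [ 9.21 45.01] open 0.0198 15.0
x -0.0048 y -0.0015
x -0.0094 y -0.0034
x -0.0138 y -0.0058
x -0.0179 y -0.0087
x -0.0217 y -0.0119
x -0.0252 y -0.0155
x -0.0283 y -0.0194
x -0.0310 y -0.0236
```

Emit:
{"name": "carry_out", "arguments": {"targets": [{"hand": 15, "x": -0.0048, "y": -0.0011, "z": 0, "ax": 0, "ay": 0, "az": 0}, {"hand": 15, "x": -0.0094, "y": -0.003, "z": 0, "ax": 0, "ay": 0, "az": 0}, {"hand": 15, "x": -0.0138, "y": -0.0054, "z": 0, "ax": 0, "ay": 0, "az": 0}, {"hand": 15, "x": -0.0179, "y": -0.0083, "z": 0, "ax": 0, "ay": 0, "az": 0}, {"hand": 15, "x": -0.0217, "y": -0.0115, "z": 0, "ax": 0, "ay": 0, "az": 0}, {"hand": 15, "x": -0.0252, "y": -0.0151, "z": 0, "ax": 0, "ay": 0, "az": 0}, {"hand": 15, "x": -0.0283, "y": -0.019, "z": 0, "ax": 0, "ay": 0, "az": 0}, {"hand": 15, "x": -0.031, "y": -0.0232, "z": 0, "ax": 0, "ay": 0, "az": 0}]}}

```text
t: 16.1
tool_pos: [0.6525, -0.1406, 0.3729]
orientation: [-1.931, -2.477, -0.002]
force: [7.0, 2.6, -1.8]
opening: 0.0195
gripper_force: 15.0
```

```bash
python3 -c "
from h import *; feel(); arc(5.4,6.12)"
```

```text
t 16.10 wheel 5.386 R 49.71 F on tool: radial 3.1 tangential(cw) -6.8 z -1.8 f press [-0.8  7.4] q [40.99 21.71] open 0.0195 15.0
x -0.0021 y -0.0040
x -0.0037 y -0.0082
x -0.0051 y -0.0125
x -0.0060 y -0.0169
x -0.0065 y -0.0213
x -0.0066 y -0.0258
x -0.0063 y -0.0303
x -0.0056 y -0.0348
```

Emit:
{"name": "carry_out", "arguments": {"targets": [{"hand": 15, "x": -0.0023, "y": -0.004, "z": 0, "ax": 0, "ay": 0, "az": 0}, {"hand": 15, "x": -0.0041, "y": -0.0082, "z": 0, "ax": 0, "ay": 0, "az": 0}, {"hand": 15, "x": -0.0056, "y": -0.0125, "z": 0, "ax": 0, "ay": 0, "az": 0}, {"hand": 15, "x": -0.0065, "y": -0.0169, "z": 0, "ax": 0, "ay": 0, "az": 0}, {"hand": 15, "x": -0.007, "y": -0.0213, "z": 0, "ax": 0, "ay": 0, "az": 0}, {"hand": 15, "x": -0.0071, "y": -0.0258, "z": 0, "ax": 0, "ay": 0, "az": 0}, {"hand": 15, "x": -0.0068, "y": -0.0303, "z": 0, "ax": 0, "ay": 0, "az": 0}, {"hand": 15, "x": -0.0061, "y": -0.0348, "z": 0, "ax": 0, "ay": 0, "az": 0}]}}

```text
t: 17.1
tool_pos: [0.62, -0.1552, 0.3728]
orientation: [-1.931, -2.477, -0.001]
force: [5.3, 1.5, -2.4]
opening: 0.0198
gripper_force: 15.0
```

```bash
python3 -c "
from h import *; feel(); arc(6.12,6.32,6)"
```

```text
t 17.10 wheel 6.116 R 49.96 F on tool: radial -1.2 tangential(cw) -5.4 z -2.4 f press [-0.2  5.5] q [ 47.21 -13.33] open 0.0198 15.0
x 0.0004 y -0.0016
x 0.0008 y -0.0032
x 0.0012 y -0.0048
x 0.0018 y -0.0064
x 0.0023 y -0.0080
x 0.0029 y -0.0095
```

Emit:
{"name": "carry_out", "arguments": {"targets": [{"hand": 15, "x": 0.0004, "y": -0.0016, "z": 0, "ax": 0, "ay": 0, "az": 0}, {"hand": 15, "x": 0.0008, "y": -0.0032, "z": 0, "ax": 0, "ay": 0, "az": 0}, {"hand": 15, "x": 0.0012, "y": -0.0048, "z": 0, "ax": 0, "ay": 0, "az": 0}, {"hand": 15, "x": 0.0018, "y": -0.0064, "z": 0, "ax": 0, "ay": 0, "az": 0}]}}

```text
t: 17.6
tool_pos: [0.6134, -0.155, 0.3729]
orientation: [-1.931, -2.477, -0.001]
force: [5.9, 1.5, -3.1]
opening: 0.0196
gripper_force: 15.0
```

Emit:
{"name": "carry_out", "arguments": {"targets": [{"hand": 15, "x": 0.0003, "y": -0.0007, "z": 0, "ax": 0, "ay": 0, "az": 0}, {"hand": 15, "x": 0.0005, "y": -0.0013, "z": 0, "ax": 0, "ay": 0, "az": 0}]}}

```text
t: 17.85
tool_pos: [0.612, -0.1549, 0.3729]
orientation: [-1.931, -2.477, -0.0]
force: [5.7, 0.5, -3.3]
opening: 0.0196
gripper_force: 15.0
```

```bash
python3 -c "
from h import *; feel()"
```

```text
t 17.85 wheel 6.276 R 49.93 F on tool: radial -1.1 tangential(cw) -5.6 z -3.3 f press [0.9 5.6] q [ 45.   -20.99] open 0.0196 15.0
```

Emit:
{"name": "carry_out", "arguments": {"targets": [{"hand": 15, "x": 0.0002, "y": -0.0004, "z": 0, "ax": 0, "ay": 0, "az": 0}, {"hand": 15, "x": 0.0003, "y": -0.0008, "z": 0, "ax": 0, "ay": 0, "az": 0}]}}

```text
t: 18.1
tool_pos: [0.6113, -0.1548, 0.3729]
orientation: [-1.932, -2.477, -0.001]
force: [6.1, 0.1, -3.7]
opening: 0.0195
gripper_force: 15.0
```

Emit:
{"name": "carry_out", "arguments": {"targets": [{"hand": 15, "x": 0.0002, "y": -0.0004, "z": 0, "ax": 0, "ay": 0, "az": 0}, {"hand": 15, "x": 0.0003, "y": -0.0008, "z": 0, "ax": 0, "ay": 0, "az": 0}]}}

```text
t: 18.35
tool_pos: [0.6107, -0.1547, 0.373]
orientation: [1.932, 2.477, 0.001]
force: [7.2, 1.1, -4.5]
opening: 0.0199
gripper_force: 15.0
```

```bash
python3 -c "
from h import *; feel()"
```

```text
t 18.35 wheel 0.021 R 49.89 F on tool: radial -2.1 tangential(cw) -7.0 z -4.5 f press [0.6 7.3] q [ 44.46 -22.27] open 0.0199 15.0
```

Emit:
{"name": "carry_out", "arguments": {"targets": [{"hand": 15, "x": 0.0002, "y": -0.0004, "z": 0, "ax": 0, "ay": 0, "az": 0}, {"hand": 15, "x": 0.0003, "y": -0.0007, "z": 0, "ax": 0, "ay": 0, "az": 0}]}}

```text
t: 18.6
tool_pos: [0.6101, -0.1546, 0.3731]
orientation: [1.931, 2.477, 0.002]
force: [9.4, 1.1, -5.2]
opening: 0.0196
gripper_force: 15.0
```

Emit:
{"name": "carry_out", "arguments": {"targets": [{"hand": 15, "x": 0.0002, "y": -0.0004, "z": 0, "ax": 0, "ay": 0, "az": 0}, {"hand": 15, "x": 0.0002, "y": -0.0005, "z": 0, "ax": 0, "ay": 0, "az": 0}]}}

```text
t: 18.85
tool_pos: [0.6097, -0.1545, 0.3731]
orientation: [1.931, 2.476, 0.003]
force: [10.3, -0.2, -6.4]
opening: 0.0196
gripper_force: 15.0
```

```bash
python3 -c "
from h import *; feel()"
```

```text
t 18.85 wheel 0.040 R 49.81 F on tool: radial -1.4 tangential(cw) -10.2 z -6.4 f press [ 2.7 10. ] q [ 44.03 -23.12] open 0.0196 15.0
```

Emit:
{"name": "carry_out", "arguments": {"targets": [{"hand": 15, "x": 0.0001, "y": -0.0003, "z": 0.0005, "ax": 0, "ay": 0, "az": 0}, {"hand": 15, "x": 0.0002, "y": -0.0005, "z": 0.001, "ax": 0, "ay": 0, "az": 0}, {"hand": 15, "x": 0.0002, "y": -0.0005, "z": 0.001, "ax": 0, "ay": 0, "az": 0}]}}

```text
t: 19.23
tool_pos: [0.6094, -0.1545, 0.3729]
orientation: [1.93, 2.475, 0.003]
force: [11.3, 0.5, -2.6]
opening: 0.02
gripper_force: 15.0
```

```bash
python3 -c "
from h import *; feel()"
```

```text
t 19.23 wheel 0.046 R 49.88 F on tool: radial -2.4 tangential(cw) -11.1 z -2.6 f press [ 2.2 11.1] q [ 43.97 -23.42] open 0.02 15.0
```

Emit:
{"name": "carry_out", "arguments": {"targets": [{"hand": 15, "x": -0.0003, "y": 0.0007, "z": 0, "ax": 0, "ay": 0, "az": 0}, {"hand": 15, "x": -0.0005, "y": 0.0014, "z": 0, "ax": 0, "ay": 0, "az": 0}, {"hand": 15, "x": -0.0005, "y": 0.0014, "z": 0, "ax": 0, "ay": 0, "az": 0}]}}

```text
t: 19.6
tool_pos: [0.6105, -0.1547, 0.3727]
orientation: [1.931, 2.476, 0.002]
force: [7.8, 0.0, -1.5]
opening: 0.0198
gripper_force: 15.0
```

```bash
python3 -c "
from h import *; feel()"
```

```text
t 19.60 wheel 0.024 R 49.89 F on tool: radial -1.1 tangential(cw) -7.7 z -1.5 f press [1.9 7.6] q [ 44.4  -22.41] open 0.0198 15.0
```

Emit:
{"name": "carry_out", "arguments": {"targets": [{"hand": 15, "x": -0.0004, "y": 0.001, "z": 0, "ax": 0, "ay": 0, "az": 0}, {"hand": 15, "x": -0.0007, "y": 0.0018, "z": 0, "ax": 0, "ay": 0, "az": 0}, {"hand": 15, "x": -0.0007, "y": 0.0018, "z": 0, "ax": 0, "ay": 0, "az": 0}]}}

```text
t: 19.98
tool_pos: [0.6119, -0.155, 0.3726]
orientation: [-1.932, -2.477, -0.0]
force: [2.2, 1.2, 0.2]
opening: 0.0195
gripper_force: 15.0
```

```bash
python3 -c "
from h import *; feel()"
```

```text
t 19.98 wheel 6.279 R 50.02 F on tool: radial -1.4 tangential(cw) -2.0 z 0.2 f press [-0.6  2.4] q [ 45.03 -21.17] open 0.0195 15.0
```

The position and force now match the start state at the stop. I'll release and retreat.

Emit:
{"name": "carry_out", "arguments": {"targets": [{"hand": 30, "x": 0, "y": 0, "z": 0, "ax": 0, "ay": 0, "az": 0}, {"hand": 50, "x": 0, "y": 0, "z": 0, "ax": 0, "ay": 0, "az": 0}, {"hand": 60, "x": 0, "y": 0, "z": 0, "ax": 0, "ay": 0, "az": 0}, {"hand": 60, "x": 0, "y": 0, "z": -0.03, "ax": 0, "ay": 0, "az": 0}, {"hand": 60, "x": 0, "y": 0, "z": -0.07, "ax": 0, "ay": 0, "az": 0}, {"hand": 60, "x": -0.003, "y": 0.002, "z": -0.07, "ax": 0, "ay": 0, "az": 0}, {"hand": 60, "x": 0.003, "y": 0.002, "z": -0.07, "ax": 0, "ay": 0, "az": 0}, {"hand": 60, "x": 0.003, "y": 0.002, "z": -0.07, "ax": 0, "ay": 0, "az": 0}]}}

```text
t: 20.98
tool_pos: [0.6128, -0.1511, 0.4409]
orientation: [-1.93, -2.475, 0.001]
force: [0.5, -0.3, 0.4]
opening: 0.0557
gripper_force: 0.0
```

```bash
python3 - <<'E'
from h import *
feel(); c=camera_params('wrist'); w,d=read_camera('wrist'); cv2.imwrite('pics/w4.png',w)
m=((w.max(2)<35)).astype(np.uint8); m[:195]=0;m[250:]=0;m[:,:300]=0;m[:,345:]=0
v,u=np.nonzero(m); print('knob blob',u.mean(),u.min(),u.max(),v.min(),v.max())
kt=onz(c,u.mean(),v.max()-13,.225); print(kt,(kt-ORG)@UX,(kt-ORG)@UY)
E
```

```text
t 20.98 wheel 6.269 R 46.09 F on tool: radial 0.3 tangential(cw) -0.5 z 0.4 f press [0.4 0.4] q [ 41.51 -19.37] open 0.0557 0.0
knob blob 321.2057368941642 308 334 201 245
[ 0.61129594 -0.15416028  0.225     ] 0.04410733576470906 -0.02153295905362804
```

View pics/w4.png

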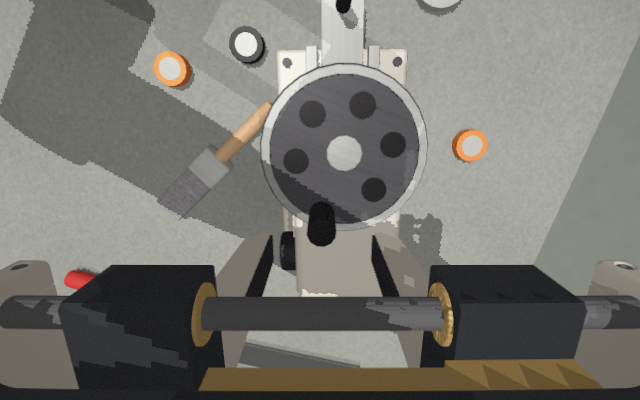

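The knob is back at (321,222), its starting place to within half a millimetre. The shuttle is still home, the bystanders haven't moved, and the gripper is clear.

```bash
python3 -c "
from plant import robot; print(robot.close_job())"
```

```text
the job is handed in; nothing more can be done
None
```

I pushed the shuttle home (about 11 N at its stop), turned the wheel one full revolution clockwise to its stop (about 11 N measured at most), and handed the job in with the gripper clear at about 21 s; no verdict came back.

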